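# Shut the tall cupboard until its roller catch snaps

### The arm

A 6-joint arm with a two-finger parallel gripper is mounted at the origin on a cart in front of the work surface, level with it; the furniture and walls round the work are solid. World frame = base frame: x ahead of the robot, y to its left, z up, the work surface at z = 0. Lengths are in m, angles in rad, forces in N, time in s.
With the tool pointing down it reaches from about 0.35 to 0.975 m from the base axis. Payload 4.9 kg.
Tool frame: the origin (TCP) lies at the very end of the fingers, on their centre line; the grasp point (between the pads) lies 19 mm behind it; z points along the fingers, y is the line along which they close (so a half turn about z gives the same grasp; the last joint's range is limited). The gripper opens to 85 mm and grips with 20 to 120 N. Pads are 22 mm wide; open, the fingers measure 114 mm over their backs; the gripper's body (76 mm by 85 mm) begins 54 mm behind the grasp point. The pads swing forward as they close: fully open they stand 13 mm farther back than shut.
Start: joints at [-1.368, 0.053, 1.613, -0, 1.476, -0.119], TCP at [0.198, -0.593, 0.231] pointing down, gripper open.
Joint ranges: [-3.01, 3.01], [-1.01, 2.22], [0.06, 2.58], [-1.02, 4.17], [0.09, 2.62], [-3.14, 3.14]. Speed limits (rad/s): [2.57, 2.57, 3.14, 3.14, 3.14, 3.14].

### API

Orientations are given as a rotation vector (axis times angle).
In Python, from plant import bot gives the robot as it stands.
- The arm moves only by the tool arm_command, never from a script. Its argument "steps" is one flat list of numbers, 7 for each row, row after row: the turn, a rotation vector about the tool's x, y, z in degrees, then the shift along the tool's x, y, z in cm, then the finger opening in cm, from 0 to 8.54. In form: [wx, wy, wz, tx, ty, tz, fingers, wx, wy, wz, tx, ty, tz, fingers, ...]. A call has 1 to 12 rows; each row is the pose to reach, as a shift and turn from the pose commanded when the call began, along the tool's axes at that moment; what a row does not reach only later rows make up. A row lasts 1/12 s, in which the tool goes at most 41.7 mm and 7.16 degrees, less where a joint would pass 70% of its speed; a pose out of reach is approached as far as the arm can. A call with a gripper value outside its range is refused whole. The fingers move at their own pace and stop on an object; "force" is the grip in N (left out, the last holds). Time passes only in rows, so rows that repeat a pose let the fingers close. It gives the time, the measured TCP pose, the force, the opening and the grip force at its end, in the units of the state.
- bot.get_state(): the state, without advancing time (a new reading comes with each control period).
- bot.read_camera(name): name is "scene" or "top" or "wrist"; returns the picture (420x560x3 uint8, blue, green, red); there is no depth.
- bot.get_calibration(name): a dict with "fx", "fy", "cx", "cy" (pixels), "rvec" (rotation vector, rad) and "tvec" (3), from world to camera coordinates, as OpenCV has them; the wrist camera has in their place "mount" (4x4, takes a point from camera to tool coordinates, whose origin is the TCP and whose axes are the flange's). Camera axes: x right, y down, z forward; pixel columns grow to the right and rows downward; lengths in m; the calibration is good to about 2 mm. A picture is of the moment at which its call begins: read the wrist's pose just before it. get_calibration takes no time and is no camera call.
- bot.job_done(): hands the job in; it is judged then, once.
Trained networks look in the newest picture that a camera, given by its name, has taken for a name from the list of things; names that differ only in an ending like _2 or _b are one class to them, and where a whole thing is asked for, a point or a joint stands for the part that bears it (a point fixed in the world has none). Each returns a list of dicts, best first, with "score" (0 to 1); they miss things now and then, are a little off and sometimes report something else, mostly with a low value. They report only what shows in the picture. A call takes as long as a camera call.
- bot.outline_of(camera, target): "region" (420x560 bool, what is visible of it).
- bot.landmark_of(camera, target): "xyz" ([x, y, z] in m, in the coordinates of the camera as it stood for that picture, good to about 4 mm: a listed point, or the origin of a listed thing).
The state is a dict: "clock": time; "joint_positions": joint angles; "dq": joint speeds; "joint_torque": joint torques, N m; "position": TCP position; "ee_rot": TCP orientation; "force": force on the tool from outside, world axes, zero at the start; "ft_torque": the same for the moment, N m; "width": finger opening in m; "grip_force": force on a finger pad.
Only numpy, scipy, OpenCV 4.12 (cv2) and the standard library are available. Lean on these libraries where they do the work, as an engineer would, in place of code of your own. Each camera call takes 0.05 s, during which the arm holds its last target. There are 200 camera calls.

### The job

Both little wooden parts cupboards on the stall stand open. Push the door of the taller cupboard fully shut, past its sprung roller catch so that it snaps home and stays shut by itself, but do not ram it or keep forcing it once it is shut; leave the door of the lower cupboard standing open.

Things in the scene. Friction and masses are not known exactly. Their poses are not given: they have to be found in the camera images.
- tall_cupboard: The taller of two plain wooden cupboards, fixed to the table: 140 mm wide, 80 mm deep without its door, 204 mm high. Origin: centre of its underside, on the table. x points from its front to its back, z up, y to its left seen from the front. The front opening is the plane x = -40 mm. The door's hinge is upright at x = -40, y = +70 mm, its left front edge.
- tall_door (a joint): Opening angle of the taller cupboard's door, rad, 0 = fully shut; opening swings the right edge out to the front. It swings freely and stays where left. A sprung roller under the ceiling resists from about 0.12 rad down (about 5 N at the free edge); below about 0.05 rad it pulls the door shut by itself. Panel 140 mm wide, 12 mm thick, from 4 to 198 mm above the table.
- tall_door_push (a point): Point on the outer face of the taller cupboard's door, above its knob: 115 mm from the hinge, 25 mm inside the free edge, 168 mm above the table; moves with the door. Its axes are the door's: x is the inward normal of the face, z up. The outer face lies 13 mm in front of the hinge line. A round steel knob stands 43 mm out of the face, 77 mm below this point.
- low_door (a joint): Opening angle of the door of the lower cupboard (same make, width, depth and hinge side, 134 mm high, fixed elsewhere on the table), rad, 0 = shut. To be left open.

How it is judged:
By the outcome, as a careful person would: the job done as asked, in the order asked, and still so for the second after the job is handed in, with the robot touching nothing.
It also fails if it takes over 29 s, if anything falls off the work surface, if the arm or the gripper's body presses on something with over 40 N, if the wrist force passes 120 N, or if a joint passes its speed limit or range.

## Working session

There is one attempt and no reset: what is moved stays moved. The work goes in short steps, Python scripts to look and compute and a tool call to move; the robot and the scene stay as the last step left them, time stands still between calls to the robot, and variables do not carry over. Pictures are saved under pics/ and viewed, at most 10 in all, crops included, and the job is handed in when it is done.

Besides the shell and the picture viewer there is one more tool, called after ">>>" as name(argument=value, ...) on one line, values as JSON. arm_command: Moves the arm, as the interface text tells. Its arguments: {"type":"object","properties":{"steps":{"type":"array","items":{"type":"number"}},"force":{"type":"number"}},"required":["steps"]}

```bash
mkdir -p pics; cat > h.py <<'E'
import numpy as np, cv2
from scipy.spatial.transform import Rotation as R
from plant import bot
np.set_printoptions(precision=4,suppress=True)
def world(cam,p):
    c=bot.get_calibration(cam); M=R.from_rotvec(np.ravel(c['rvec'])).as_matrix()
    return M.T@(np.array(p)-np.ravel(c['tvec']))
def proj(cam,P):
    c=bot.get_calibration(cam); K=np.array([[c['fx'],0,c['cx']],[0,c['fy'],c['cy']],[0,0,1.]])
    return cv2.projectPoints(np.array(P,float).reshape(-1,3),np.ravel(c['rvec']),np.ravel(c['tvec']),K,None)[0][:,0]
E
python3 - <<'E'
from h import *
ims=[]
for cam in('scene','top'):
    im=bot.read_camera(cam); cv2.imwrite(f'pics/{cam}0.png',im)
    for t in('tall_cupboard','tall_door_push','tall_door','low_door'):
        try:
            for d in bot.landmark_of(cam,t)[:3]: print(cam,t,round(d['score'],2),world(cam,d['xyz']))
        except Exception as e: print(cam,t,e)
s=bot.get_state(); print(s['clock'],s['position'],s['ee_rot'],s['force'])
E
```

```text
scene tall_cupboard 0.57 [ 0.5416  0.1096 -0.001 ]
scene tall_door_push 0.91 [0.4313 0.0966 0.169 ]
scene tall_door it knows: tall_cupboard, tall_door_push
scene low_door it knows: tall_cupboard, tall_door_push
top tall_cupboard 0.73 [ 0.5433  0.1016 -0.0003]
top tall_door_push 0.69 [0.4291 0.1041 0.167 ]
top tall_door it knows: tall_cupboard, tall_door_push
top low_door it knows: tall_cupboard, tall_door_push
0.3 [ 0.1976 -0.5927  0.2308] [-3.1003 -0.5031  0.0001] [-0.3796 -0.1809  0.059 ]
```

View pics/scene0.png

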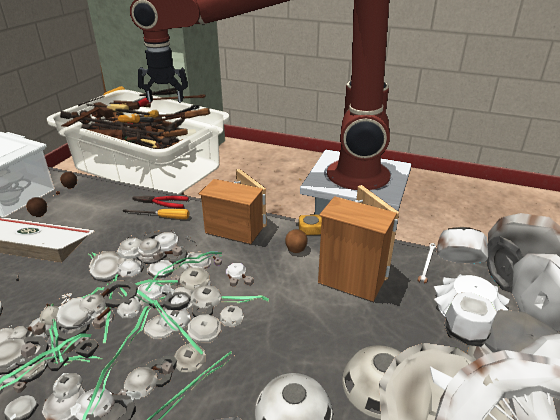

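View pics/top0.png

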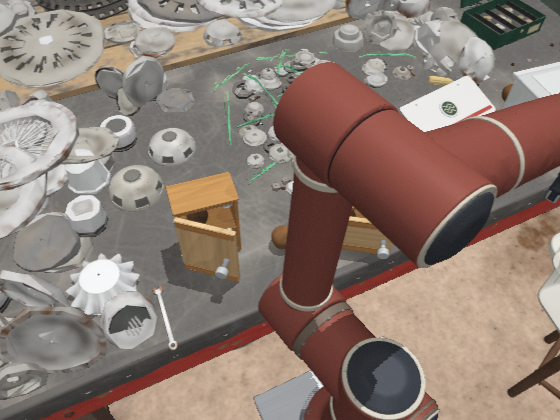

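The scene view shows the tall cupboard from behind at (320–395, 200–300). In the top view it is at (167–240, 175–275), with its door ajar and the knob at (222, 270). The low cupboard is hidden behind the arm. I'll zoom in to get the corners.

```bash
python3 - <<'E'
import cv2,numpy as np
a=cv2.imread('pics/top0.png')[165:285,155:255]; b=cv2.imread('pics/scene0.png')[180:305,310:410]
f=lambda x:cv2.resize(x[:120],None,fx=4,fy=4,interpolation=cv2.INTER_CUBIC)
cv2.imwrite('pics/z.png',np.hstack([f(a),f(b)]))
E
```

```text
(no output)
```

View pics/z.png

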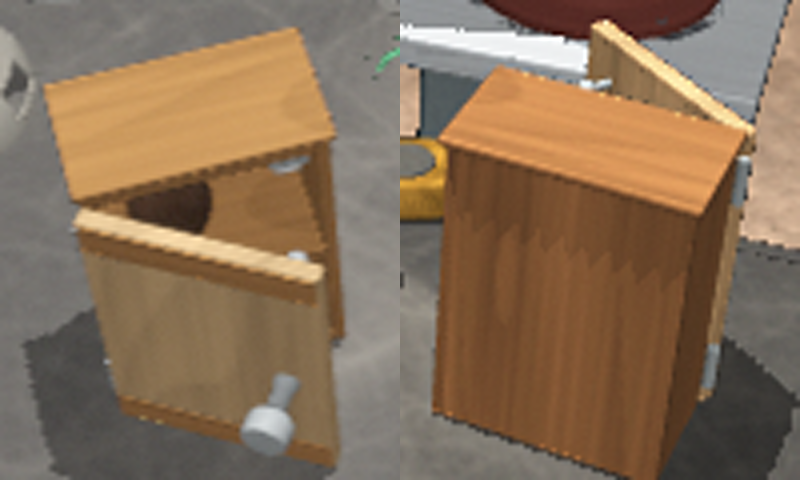

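```bash
cat >> h.py <<'E'
def door(p,u,n,z): # u along panel from hinge, n outward; cupboard pose p=(x,y,yaw,theta)
    x,y,w,t=p; c,s=np.cos(t),np.sin(t)
    d=np.array([-s,-c]); o=np.array([-c,s])   # panel dir, outward normal in cupboard frame
    return cup(p,*(np.array([-.04,.07])+u*d+n*o),z)
def cup(p,a,b,z):
    x,y,w,_=p; return np.array([x+a*np.cos(w)-b*np.sin(w), y+a*np.sin(w)+b*np.cos(w), z])
E
python3 - <<'E'
from h import *
from scipy.optimize import least_squares
H=.204
def res(p):
    T=[cup(p,.04,.07,H),cup(p,.04,-.07,H),cup(p,-.04,-.07,H),cup(p,-.04,.07,H),door(p,.14,.001,.198),door(p,.14,.013,.198),door(p,0,.013,.198)]
    S=[cup(p,-.04,-.07,H),cup(p,-.04,.07,H),cup(p,.04,.07,H),cup(p,.04,-.07,H),cup(p,.04,-.07,0),cup(p,.04,.07,0),door(p,.14,.013,.198)]
    a=np.array([[166.2,186.7],[228.7,172.2],[238.2,199.2],[173.7,215.5],[236,231.5],[235,236.2],[174.5,221.5]])
    b=np.array([[335,196.5],[397,212.5],[384.5,233.7],[320,215.5],[318.2,283],[374.5,300.5],[360,185]])
    return np.r_[proj('top',T)-a,proj('scene',S)-b].ravel()
best=min((least_squares(res,[.542,.105,w,.7],loss='soft_l1') for w in(-.4,0,.4)),key=lambda r:r.cost)
p=best.x;print(p,best.cost);print(res(p).reshape(-1,2).round(1).tolist())
print('push',door(p,.115,.013,.168),'shut',door(p*[1,1,1,0],.115,.013,.168)); print('hinge',cup(p,-.04,.07,0),'knob',door(p,.115,.056,.091))
np.save('p.npy',p)
s=bot.get_state();print(R.from_rotvec(s['ee_rot']).as_matrix())
E
```

```text
[ 0.5432  0.1049 -0.1124  0.6002] 14.249984575057178
[[1.0, 1.1], [-1.1, 0.8], [-0.9, -0.6], [0.9, -0.8], [0.6, -0.3], [-0.1, -0.6], [-1.8, -0.5], [0.4, -0.4], [-1.7, -1.1], [0.3, -3.4], [1.9, -2.3], [-0.6, 0.9], [-0.8, 2.2], [1.1, -0.8]]
push [0.4263 0.1004 0.168 ] shut [0.4855 0.0661 0.168 ]
hinge [0.5113 0.1789 0.    ] knob [0.3938 0.1285 0.091 ]
[[ 0.9487  0.3162 -0.0002]
 [ 0.3162 -0.9487  0.0007]
 [ 0.0001 -0.0008 -1.    ]]
```

```bash
cat >> h.py <<'E'
def delta(target,yaw=None):
    s=bot.get_state(); M=R.from_rotvec(s['ee_rot']).as_matrix()
    return M.T@(np.array(target)-s['position'])*100, np.degrees(np.arctan2(M[1,0],M[0,0]))
E
python3 - <<'E'
from h import *
print(delta([.40,-.30,.26]),delta([.387,.134,.26]))
E
```

```text
(array([ 28.4577, -21.3713,  -2.8969]), np.float64(18.43347536640878)) (array([ 40.9476, -62.9555,  -2.8642]), np.float64(18.43347536640878))
```

>>> arm_command(steps=[0,0,7,3,-2,-2.9,0,0,0,14,6,-4.5,-2.9,0,0,0,21,9.5,-7,-2.9,0,0,0,24.8,12.5,-9.5,-2.9,0,0,0,24.8,15.5,-12,-2.9,0,0,0,24.8,19,-14.5,-2.9,0,0,0,24.8,22,-16.5,-2.9,0,0,0,24.8,25,-19,-2.9,0,0,0,24.8,28.4,-21.4,-2.9,0,0,0,24.8,28.4,-21.4,-2.9,0,0,0,24.8,28.4,-21.4,-2.9,0])

```text
clock: 1.22
position: [0.4004, -0.2985, 0.2605]
ee_rot: [3.137, -0.167, 0.0]
force: [0.6, -0.5, 0.9]
width: 0.0002
grip_force: 0.0
```

```bash
python3 - <<'E'
from h import *
print(bot.get_state()['position'],delta([.387,.134,.26]))
E
```

```text
[ 0.4004 -0.2985  0.2605] (array([ -5.9344, -42.8596,   0.0226]), np.float64(-6.112118653597419))
```

>>> arm_command(steps=[0,0,0,-0.5,-4,0,0,0,0,0,-1,-8,0,0,0,0,0,-1.6,-12,0,0,0,0,0,-2.2,-16,0,0,0,0,0,-2.8,-20,0,0,0,0,0,-3.3,-24,0,0,0,0,0,-3.9,-28,0,0,0,0,0,-4.5,-32,0,0,0,0,0,-5,-36,0,0,0,0,0,-5.5,-40,0,0,0,0,0,-5.9,-42.9,0,0,0,0,0,-5.9,-42.9,0,0])

```text
clock: 2.22
position: [0.3881, 0.1358, 0.2604]
ee_rot: [-3.136, 0.167, 0.0]
force: [0.4, -0.1, -0.0]
width: 0.0
grip_force: 0.0
```

```bash
python3 - <<'E'
from h import *
ims=[]
for c in('scene','top'):
    ims.append(bot.read_camera(c))
    for d in bot.landmark_of(c,'tall_door_push')[:1]: print(c,d['score'],world(c,d['xyz']))
cv2.imwrite('pics/v1.png',cv2.resize(np.hstack([i[120:320,120:420] for i in ims]),None,fx=1.3,fy=1.3))
print(bot.get_state()['position'],delta([.387,.134,.15]))
E
```

```text
scene 0.58 [0.4305 0.0973 0.165 ]
top 0.89 [0.4283 0.0997 0.1667]
[0.3887 0.1315 0.2602] (array([-0.1966, -0.2372, 11.0246]), np.float64(-6.486130338572464))
```

View pics/v1.png

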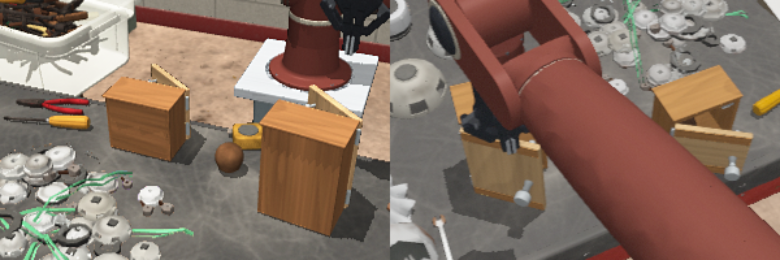

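The door hasn't moved and the gripper is hovering in front of it, with the low door untouched. Next I'll descend and plan the arc.

>>> arm_command(steps=[0,0,0,-0.2,-0.2,4,0,0,0,0,-0.2,-0.2,8,0,0,0,0,-0.2,-0.2,11,0,0,0,0,-0.2,-0.2,11,0])

```text
clock: 2.75
position: [0.3823, 0.1326, 0.1431]
ee_rot: [3.133, -0.18, -0.02]
force: [-1.4, 0.9, -0.8]
width: 0.0001
grip_force: 0.0
```

```bash
python3 - <<'E'
from h import *
p=np.load('p.npy');print(bot.get_state()['position'],bot.get_state()['force'])
for t in(.7,.6,.5,.4,.3,.2,.15,.1,.05,.03,0):
    q=p.copy();q[3]=t
    print(t,delta(door(q,.115,.013+.011*np.cos(t)+.0145*np.sin(t),.150))[0])
E
```

```text
[0.3823 0.1326 0.1431] [-1.4244  0.9458 -0.8166]
0.7 [ 2.5404  0.7617 -0.7203]
0.6 [ 3.3119  1.728  -0.7262]
0.5 [ 4.1936  2.6166 -0.7339]
0.4 [ 5.1778  3.4131 -0.7431]
0.3 [ 6.2545  4.1043 -0.7539]
0.2 [ 7.4117  4.6779 -0.7662]
0.15 [ 8.0162  4.9172 -0.7728]
0.1 [ 8.6356  5.1232 -0.7798]
0.05 [ 9.2678  5.2949 -0.787 ]
0.03 [ 9.5239  5.3538 -0.79  ]
0 [ 9.9109  5.4314 -0.7945]
```

>>> arm_command(steps=[0,0,0,0,0,0,0,0,0,0,0,0,0,0,0,0,0,0,0,0,0])

```text
clock: 3.0
position: [0.3886, 0.1347, 0.1535]
ee_rot: [-3.136, 0.176, -0.008]
force: [0.1, 0.0, 0.1]
width: -0.0001
grip_force: 0.0
```

```bash
cat > pl.py <<'E'
from h import *
p=np.load('p.npy');print(bot.get_state()['position'],bot.get_state()['force'])
for t in(.7,.6,.5,.4,.3,.2,.15,.1,.05,.03,0):
    q=p.copy();q[3]=t
    print(t,delta(door(q,.115,.013+.011*np.cos(t)+.0145*np.sin(t),.150))[0])
E
python3 pl.py
```

```text
[0.3886 0.1347 0.1535] [0.0566 0.0415 0.05  ]
0.7 [1.9384 1.0472 0.3557]
0.6 [2.7077 2.0152 0.3583]
0.5 [3.5876 2.9057 0.3616]
0.4 [4.5701 3.7043 0.3654]
0.3 [5.6453 4.3978 0.3699]
0.2 [6.8014 4.9739 0.3749]
0.15 [7.4054 5.2145 0.3777]
0.1 [8.0244 5.4219 0.3805]
0.05 [8.6563 5.595  0.3834]
0.03 [8.9122 5.6544 0.3846]
0 [9.299  5.7328 0.3864]
```

>>> arm_command(steps=[0,0,0,1,0.6,0,0,0,0,0,1.9,1.1,0,0,0,0,0,2.3,1.5,0,0,0,0,0,2.7,2,0,0,0,0,0,3.15,2.45,0,0,0,0,0,3.6,2.9,0,0,0,0,0,4.1,3.3,0,0,0,0,0,4.6,3.7,0,0,0,0,0,5.1,4.05,0,0,0,0,0,5.65,4.4,0,0,0,0,0,5.65,4.4,0,0])

```text
clock: 3.92
position: [0.4387, 0.0843, 0.1504]
ee_rot: [3.136, -0.176, 0.001]
force: [-0.3, -0.1, 0.6]
width: -0.0001
grip_force: 0.0
```

```bash
python3 - <<'E'
from h import *
ims=[]
for c in('scene','top'):
    ims.append(bot.read_camera(c))
    for d in bot.landmark_of(c,'tall_door_push')[:1]: print(c,d['score'],world(c,d['xyz']))
cv2.imwrite('pics/v2.png',cv2.resize(np.hstack([ims[0][150:310,250:420],ims[1][150:310,140:310]]),None,fx=2,fy=2))
q=np.load('p.npy')
for t in(.4,.3,.2): q[3]=t;print(t,door(q,.115,.013,.168))
E
python3 pl.py
```

```text
scene 0.68 [0.4616 0.0746 0.1661]
top 0.97 [0.4599 0.0801 0.1638]
0.4 [0.4436 0.0851 0.168 ]
0.3 [0.4533 0.0788 0.168 ]
0.2 [0.4636 0.0735 0.168 ]
[0.4377 0.0852 0.1502] [-0.0985 -0.559  -0.7125]
0.7 [-3.49   -3.3348  0.0236]
0.6 [-2.7221 -2.3657  0.0234]
0.5 [-1.8435 -1.4739  0.0231]
0.4 [-0.8622 -0.6738  0.0229]
0.3 [0.212  0.0213 0.0226]
0.2 [1.3672 0.5991 0.0223]
0.15 [1.9709 0.8406 0.0222]
0.1 [2.5896 1.0488 0.022 ]
0.05 [3.2212 1.2228 0.0218]
0.03 [3.477  1.2826 0.0218]
0 [3.8638 1.3617 0.0217]
```

View pics/v2.png

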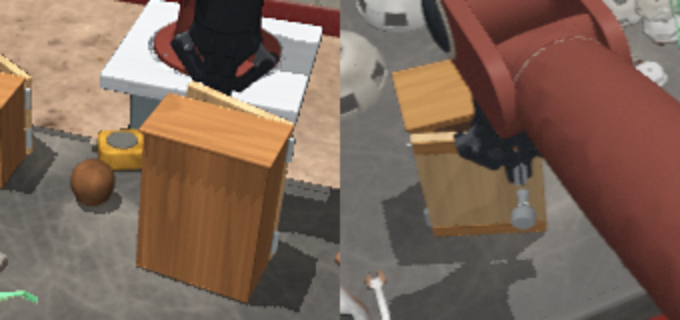

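The door follows the fingers and is now at about 0.25 rad. I'll push on more slowly through the catch.

>>> arm_command(steps=[0,0,0,0.4,0.15,0,0,0,0,0,0.8,0.35,0,0,0,0,0,1.2,0.5,0,0,0,0,0,1.6,0.7,0,0,0,0,0,1.95,0.85,0,0,0,0,0,2.25,0.95,0,0,0,0,0,2.5,1.05,0,0,0,0,0,2.7,1.1,0,0,0,0,0,2.9,1.15,0,0,0,0,0,3.1,1.2,0,0,0,0,0,3.2,1.2,0,0])

```text
clock: 5.03
position: [0.4677, 0.0693, 0.1496]
ee_rot: [3.136, -0.174, -0.004]
force: [-3.4, -0.7, -0.5]
width: 0.0002
grip_force: 0.0
```

```bash
cat > ck.py <<'E'
from h import *
for c in('scene','top'):
    bot.read_camera(c)
    for d in bot.landmark_of(c,'tall_door_push')[:1]: print(c,d['score'],world(c,d['xyz']))
q=np.load('p.npy')
for t in(.2,.1,0): q[3]=t;print(t,door(q,.115,.013,.168))
E
python3 ck.py;python3 pl.py|sed -n '1p;6,$p'
```

```text
scene 0.72 [0.4856 0.0681 0.1674]
top 0.76 [0.4844 0.0692 0.1643]
0.2 [0.4636 0.0735 0.168 ]
0.1 [0.4744 0.0693 0.168 ]
0 [0.4855 0.0661 0.168 ]
[0.4687 0.0695 0.1505] [0.6825 0.2942 0.208 ]
0.3 [-3.0422 -1.1891  0.0427]
0.2 [-1.887  -0.6116  0.0438]
0.15 [-1.2832 -0.3702  0.0443]
0.1 [-0.6645 -0.162   0.0448]
0.05 [-0.0328  0.0119  0.0454]
0.03 [0.223  0.0716 0.0456]
0 [0.6098 0.1506 0.046 ]
```

>>> arm_command(steps=[0,0,0,0.15,0,0,0,0,0,0,0.3,0,0,0,0,0,0,0.4,0,0,0,0,0,0,0.4,0,0,0])

```text
clock: 5.57
position: [0.472, 0.0692, 0.1503]
ee_rot: [-3.137, 0.174, 0.002]
force: [-3.9, 0.6, 1.3]
width: -0.0003
grip_force: 0.0
```

```bash
python3 ck.py; python3 pl.py|head -1
```

```text
scene 0.43 [0.4881 0.0646 0.1673]
top 0.75 [0.4865 0.0698 0.1645]
0.2 [0.4636 0.0735 0.168 ]
0.1 [0.4744 0.0693 0.168 ]
0 [0.4855 0.0661 0.168 ]
[0.472  0.0692 0.1503] [-4.1968  0.5092  1.9472]
```

>>> arm_command(steps=[0,0,0,0.1,0,0,0,0,0,0,0.2,0,0,0,0,0,0,0.2,0,0,0])

```text
clock: 6.02
position: [0.472, 0.0692, 0.1498]
ee_rot: [-3.137, 0.174, 0.011]
force: [-12.0, 0.8, 6.2]
width: -0.0004
grip_force: 0.0
```

The force rises while the position stays put, so the door is against its stop. I'll back off right away.

>>> arm_command(steps=[0,0,0,-0.5,0,0,0,0,0,0,-2,0,0,0,0,0,0,-5,0,0,0,0,0,0,-7,0,0,0,0,0,0,-7,0,-4,0,0,0,0,-7,0,-8,0,0,0,0,-7,-3,-11,0,0,0,0,-7,-7,-11,0,0,0,0,-7,-11,-11,0,0,0,0,-7,-15,-11,0,0,0,0,-7,-15,-11,0])

```text
clock: 6.93
position: [0.4216, 0.2311, 0.2607]
ee_rot: [-3.134, 0.164, -0.003]
force: [-0.3, -0.4, 0.5]
width: 0.0
grip_force: 0.0
```

```bash
python3 ck.py; python3 - <<'E'
from h import *
i=[bot.read_camera(c) for c in('scene','top')]
cv2.imwrite('pics/v3.png',cv2.resize(np.hstack([i[0][150:310,190:420],i[1][150:310,140:310]]),None,fx=2,fy=2))
E
```

```text
scene 0.51 [0.4858 0.0637 0.1677]
0.2 [0.4636 0.0735 0.168 ]
0.1 [0.4744 0.0693 0.168 ]
0 [0.4855 0.0661 0.168 ]
```

View pics/v3.png

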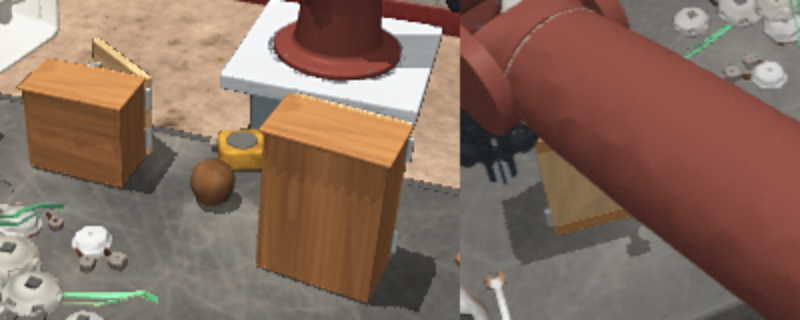

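The scene view shows the tall door flush along the cupboard's front edge (270–410, 95–130). The low door is still open at (95–150, 40–80), and the robot is clear of everything.

```bash
python3 -c "
from plant import bot
print(bot.job_done())"
```

```text
the job is handed in; nothing more can be done
None
```

The taller cupboard's door is shut past its catch and stayed shut after the arm let go; the low door is still open, the last contact force read was about 14 N, and the job was handed in at about 7 s.

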